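Sort returned pipe fittings, wind the timer and set the air lever of a descaling tub

TASK

First turn the red air lever of the descaling tub to off, and leave it off while you load: put every green-tagged fitting in the blue stock bin and every red-tagged one in the orange descaling tub, and wind the timer key clockwise, in as many turns as it takes, until it is fully wound. Only then move the red lever so that it points at the yellow arrow. Leave everything without a tag where it is, and take your hand off everything.

Things in the scene. Friction and masses are not known exactly. Their poses are not given: they have to be found in the camera images.
- green_socket: grey galvanised pipe fitting, straight socket, 40 mm diameter, 46 mm tall, about 160 g, standing upright, with a green tag on its top face and a green band round its upper rim; sound: goes to the stock bin. Origin: centre of its underside, z along its axis towards the tag. May be absent.
- green_reducer: grey galvanised pipe fitting, reducer, 44 mm diameter for the lower 18 mm, 34 mm above, 46 mm tall, about 160 g, standing upright, with a green tag on its top face and a green band round its upper rim; sound: goes to the stock bin. Origin: centre of its underside, z along its axis towards the tag. May be absent.
- green_union: grey galvanised pipe fitting, union with a 41 mm wide middle (grip it as 41 mm), 46 mm tall, about 160 g, standing upright, with a green tag on its top face and a green band round its upper rim; sound: goes to the stock bin. Origin: centre of its underside, z along its axis towards the tag. May be absent.
- red_socket: grey galvanised pipe fitting, straight socket, 40 mm diameter, 46 mm tall, about 160 g, standing upright, with a red tag on its top face and a red band round its upper rim; rusty thread: goes to the descaling tub. Origin: centre of its underside, z along its axis towards the tag. May be absent.
- red_reducer: grey galvanised pipe fitting, reducer, 44 mm diameter for the lower 18 mm, 34 mm above, 46 mm tall, about 160 g, standing upright, with a red tag on its top face and a red band round its upper rim; rusty thread: goes to the descaling tub. Origin: centre of its underside, z along its axis towards the tag. May be absent.
- red_union: grey galvanised pipe fitting, union with a 41 mm wide middle (grip it as 41 mm), 46 mm tall, about 160 g, standing upright, with a red tag on its top face and a red band round its upper rim; rusty thread: goes to the descaling tub. Origin: centre of its underside, z along its axis towards the tag. May be absent.
- bin_floor (a point): centre of the inner floor of the blue open-topped stock bin, 5 mm above the table; inside 200 mm along this point's x by 160 mm along y; walls 5 mm thick, rims 67 mm above the table. Fixed.
- tub_floor (a point): centre of the inner floor of the orange open-topped descaling tub on its grey sprung base, 38 mm above the table; inside 198 mm along this point's x by 158 mm along y; walls 6 mm thick, rim 96 mm above the table. Fixed.
- air_box: grey control box with white top, 150 (x) by 170 (y) by 60 mm high, fixed; origin under its centre. The lever's upright hinge axis stands 35 mm along its +x from the centre. Ten black ticks 0.2 rad apart show the lever's range; the broad black block by the first tick is the off end.
- air_lever (a joint): angle of the flat red air lever, which lies level over the box and turns about an upright axis: 0 = off (against its stop, pointing at the black block), growing counter-clockwise seen from above to 1.8 rad (full air, other stop). Stays where it is left; about 2 N at the knob moves it.
- lever_knob (a point): middle of the upright red cylindrical knob at the lever's free end, 24 mm diameter, 42 mm tall (top 121 mm, this point 106 mm above the table), 80 mm from the hinge axis; x points along the lever from hinge to knob. The lever arm under the knob is 16 mm wide, its top 80 mm above the table.
- set_arrow: yellow arrow mark lying on the white top of the air box, fixed; its origin is on the lever's hinge axis (60 mm above the table) and its x axis points from there through the yellow mark, which lies 80 to 107 mm out and is 14 mm wide: the demanded lever direction.
- timer: blue clockwork timer, 120 by 120 by 60 mm high with white round dial, fixed; origin under its centre; the key's upright axis passes through the centre.
- timer_key (a joint): how far the timer is wound, 0 (run down) to 4.2 rad (fully wound, against its stop: the key's white pointer is at the red mark). Grows as the key is turned clockwise seen from above. The spring resists a little (about 0.25 N m in all), and a brake holds what has been wound when the key is let go.
- key_grip (a point): grip point of the brass key, on its axis 90 mm above the table: an upright flat wing 52 mm long (along this point's x, which points to the white pointer end), 11 mm thick (y), from 68 to 102 mm above the table.
- brass_bush: brass bush without a tag, 44 mm diameter, 36 mm tall, among the fittings; origin under its centre. Leave alone.
- black_plug: black plastic plug without a tag, 40 mm diameter, 34 mm tall, among the fittings; origin under its centre. Leave alone.
- valve_wheel: red valve handwheel lying flat, 92 mm diameter, 14 mm high. Leave alone.
- tape: roll of blue tape lying flat, 72 mm diameter, 19 mm high. Leave alone.
- spanner: steel spanner lying flat, 200 mm long. Leave alone.
- spray_can: green spray can with white cap, 60 mm diameter, 170 mm tall. Leave alone.
- white_tub: white plastic tub of brass bits, 110 by 90 by 70 mm. Leave alone.
There are look-alikes about, which are no part of the job. Leave any purple look-alike of the green_socket alone.

How it is judged:
On the way, in this order (a step that is already met when the one before it is completed fails the run):
1. the air lever is at off (value of joint air_lever below 0.1 rad), for 0.2 s.
2. with the lever still at off, every fitting lies in its right container and the timer is fully wound (x of green_socket in the frame of bin_floor between -0.102 and 0.102 m and y of green_socket in the frame of bin_floor between -0.082 and 0.082 m and z of green_socket in the frame of bin_floor between -0.008 and 0.052 m and x of green_reducer in the frame of bin_floor between -0.102 and 0.102 m and y of green_reducer in the frame of bin_floor between -0.082 and 0.082 m and z of green_reducer in the frame of bin_floor between -0.008 and 0.052 m and x of green_union in the frame of bin_floor between -0.102 and 0.102 m and y of green_union in the frame of bin_floor between -0.082 and 0.082 m and z of green_union in the frame of bin_floor between -0.008 and 0.052 m and x of red_socket in the frame of tub_floor between -0.102 and 0.102 m and y of red_socket in the frame of tub_floor between -0.082 and 0.082 m and z of red_socket in the frame of tub_floor between -0.008 and 0.052 m and x of red_reducer in the frame of tub_floor between -0.102 and 0.102 m and y of red_reducer in the frame of tub_floor between -0.082 and 0.082 m and z of red_reducer in the frame of tub_floor between -0.008 and 0.052 m and x of red_union in the frame of tub_floor between -0.102 and 0.102 m and y of red_union in the frame of tub_floor between -0.082 and 0.082 m and z of red_union in the frame of tub_floor between -0.008 and 0.052 m and value of joint timer_key above 3.9 rad and value of joint air_lever below 0.1 rad), for 0.2 s.
3. the lever points at the yellow arrow (angle between the x axis of lever_knob and the x axis of set_arrow, either way round below 0.09 rad), for 0.2 s.
At the end, for the whole second after the job is handed in: All green-tagged fittings lie at rest in the blue stock bin and all red-tagged ones in the orange tub, the timer is wound to within 0.3 rad of its stop, and the lever stands still within 0.09 rad (5 degrees) of the yellow arrow (x of green_socket in the frame of bin_floor between -0.102 and 0.102 m and y of green_socket in the frame of bin_floor between -0.082 and 0.082 m and z of green_socket in the frame of bin_floor between -0.008 and 0.052 m and x of green_reducer in the frame of bin_floor between -0.102 and 0.102 m and y of green_reducer in the frame of bin_floor between -0.082 and 0.082 m and z of green_reducer in the frame of bin_floor between -0.008 and 0.052 m and x of green_union in the frame of bin_floor between -0.102 and 0.102 m and y of green_union in the frame of bin_floor between -0.082 and 0.082 m and z of green_union in the frame of bin_floor between -0.008 and 0.052 m and x of red_socket in the frame of tub_floor between -0.102 and 0.102 m and y of red_socket in the frame of tub_floor between -0.082 and 0.082 m and z of red_socket in the frame of tub_floor between -0.008 and 0.052 m and x of red_reducer in the frame of tub_floor between -0.102 and 0.102 m and y of red_reducer in the frame of tub_floor between -0.082 and 0.082 m and z of red_reducer in the frame of tub_floor between -0.008 and 0.052 m and x of red_union in the frame of tub_floor between -0.102 and 0.102 m and y of red_union in the frame of tub_floor between -0.082 and 0.082 m and z of red_union in the frame of tub_floor between -0.008 and 0.052 m and linear speed of each of green_socket, green_reducer, green_union, red_socket, red_reducer, red_union below 0.03 m/s and value of joint timer_key above 3.9 rad and angle between the x axis of lever_knob and the x axis of set_arrow, either way round below 0.09 rad and velocity of joint air_lever between -0.05 and 0.05 rad/s); the robot touches nothing.
It fails at once if anything without a tag (bush, plug, handwheel, tape, spanner, can, white tub) is moved more than 5 cm (distance of any of brass_bush, black_plug, valve_wheel, tape, spanner, spray_can, white_tub from where it was at the start of the episode above 0.05 m).
Of green_socket, green_reducer, green_union, red_socket, red_reducer, red_union only 3 to 5 are there at a start; the rules pass over those that are not, and their reading is None.
At some moment in a run one of green_socket, green_reducer, green_union, red_socket, red_reducer, red_union may be knocked a few centimetres aside while the robot is not near it.
Once in a run the grip may slacken for a moment while it holds something.
It also fails if it takes over 210 s, if anything falls off the work surface, if the arm or the gripper's body presses on something with over 40 N, if the wrist force passes 120 N, or if a joint passes its speed limit or range.

ROBOT

A 7-joint arm with a two-finger parallel gripper is mounted at the origin on the work surface. World frame = base frame: x ahead of the robot, y to its left, z up, the work surface at z = 0. Lengths are in m, angles in rad, forces in N, time in s.
With the tool pointing down it reaches from about 0.375 to 0.925 m from the base axis. Payload 3.1 kg.
Tool frame: the origin (TCP) lies midway between the tips of the shut fingers; the grasp point (between the pads) lies 19 mm behind it (robot.grip_depth is the distance from the TCP to the grasp point, in m); z points along the fingers, y is the line along which they close (so a half turn about z gives the same grasp; the last joint's range is limited). The gripper opens to 85 mm and grips with 20 to 120 N. Pads are 22 mm wide; open, the fingers measure 114 mm over their backs; the gripper's body (76 mm by 85 mm) begins 54 mm behind the grasp point. The pads swing forward as they close: fully open they stand 13 mm farther back than shut.
Start: joints at [-1.372, 0.383, 0.044, 1.598, -0.018, 1.161, -0.05], TCP at [0.19, 0.622, 0.231] pointing down, gripper open.
Joint ranges: [-2.61, 2.61], [-0.41, 2.15], [-1.48, 1.57], [0, 2.5], [-1.57, 4.71], [0.05, 1.97], [-2.85, 2.85]. Speed limits (rad/s): [2.79, 2.79, 3.14, 3.14, 3.14, 3.14, 3.14].

INTERFACE

Orientations are given as a rotation vector (axis times angle).
In Python, from cell import robot, kinematics, status, optics gives the robot as it stands. Calls block until the motion is done:
- robot.move_pose(position, orientation): joint-space move of the TCP to a pose.
- robot.move_straight(position, orientation=None, feed=0.15, contact_N=None): straight line of the TCP; orientation=None keeps the orientation; feed is the mean speed in m/s. With contact_N (N) it stops when the force on the tool has changed by that much, and returns True; else False.
- robot.movej(angles): joint-space move.
- robot.open_gripper() and robot.grab(force=None): open the fingers fully, or close them until they stop; force is the grip in N (None keeps the last).
- robot.sleep(seconds).
- kinematics.ik(position, orientation): joint angles nearest the present ones, or None.
- status.get_obs(): the state.
- optics.get_image(name): name is "scene" or "side" or "wrist"; returns the picture (400x640x3 uint8, red, green, blue); there is no depth.
- optics.camera_params(name): a dict with "intrinsics" (3x3 intrinsics, pixels), "R" (3x3) and "t" (3): a world point X has camera coordinates R X + t. Camera axes: x right, y down, z forward; pixel columns grow to the right and rows downward; lengths in m; the calibration is good to about 2 mm. A picture is of the moment at which its call begins: read the wrist's pose just before it. camera_params takes no time and is no camera call; for the wrist camera it gives the pose at the moment of the call.
A pose or a line that the arm cannot do raises robot.PlanningError and nothing moves.
- robot.sign_off(): hands the job in; it is judged then, once.
The state is a dict: "time": time; "qpos": joint angles; "qvel": joint speeds; "joint_torque": joint torques, N m; "eef_pos": TCP position; "tool_rot": TCP orientation; "force": force on the tool from outside, world axes, zero at the start; "moment": the same for the moment, N m; "opening": finger opening in m; "grip_force": force on a finger pad.
Only numpy, scipy, OpenCV 4.12 (cv2) and the standard library are available. Lean on these libraries where they do the work, as an engineer would, in place of code of your own. Each camera call takes 0.05 s, during which the arm holds its last target. There are 200 camera calls.

## Working session

There is one attempt and no reset: what is moved stays moved. The work goes in short steps, each a Python script; the robot and the scene stay as the last script left them, time stands still between calls to the robot, and variables do not carry over. Pictures are saved under pics/ and viewed, at most 14 in all, crops included, and the job is handed in when it is done.

```bash
mkdir -p pics; ls; python3 - <<'E'
from cell import robot, kinematics, status, optics
import cv2
for n in ("scene","side"):
    cv2.imwrite(f"pics/{n}0.png",optics.get_image(n)[:,:,::-1])
    p=optics.camera_params(n);print(n,p)
o=status.get_obs();print(o["time"],o["eef_pos"],o["tool_rot"],o["opening"])
E
```

```text
pics
scene {'intrinsics': array([[511.73912568,   0.        , 317.91394723],
       [  0.        , 511.73912568, 196.73776715],
       [  0.        ,   0.        ,   1.        ]]), 'R': array([[-0.82927764,  0.55880678,  0.00579409],
       [ 0.30215491,  0.45707615, -0.83653082],
       [-0.47010743, -0.69196559, -0.54788924]]), 't': array([ 0.4452793 , -0.02841008,  1.78990025])}
side {'intrinsics': array([[422.11435766,   0.        , 317.61941346],
       [  0.        , 422.11435766, 202.68121341],
       [  0.        ,   0.        ,   1.        ]]), 'R': array([[ 0.88649284, -0.46267919, -0.00764277],
       [-0.30603438, -0.57381313, -0.75965877],
       [ 0.34709278,  0.67577101, -0.65027697]]), 't': array([-0.45620951,  0.20006124,  1.03813314])}
0.1 [0.18983578 0.62075022 0.23002016] [-0.46430546 -3.10682906  0.00379088] 0.08537372250477523
```

View pics/scene0.png

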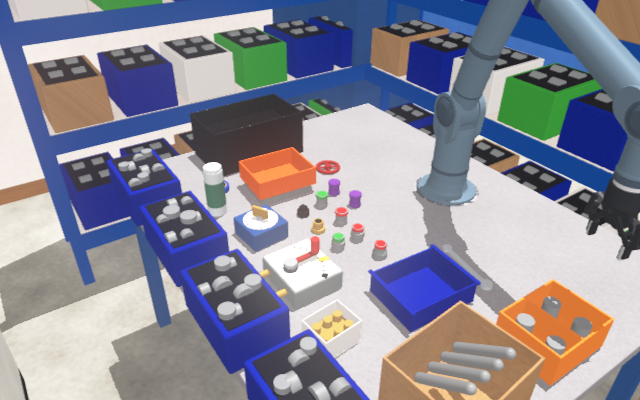

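View pics/side0.png

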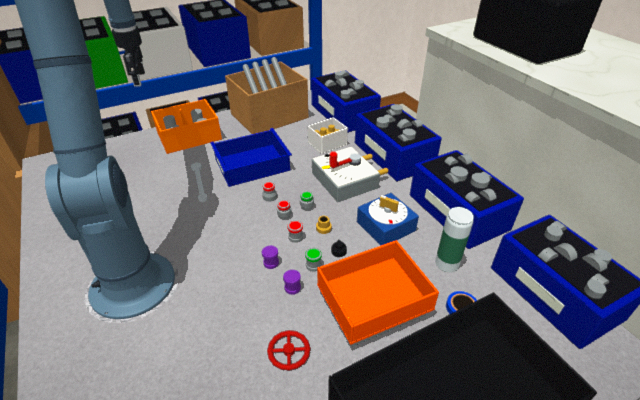

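Scene: three red-tagged fittings (side px 269,187; 284,206; 295,227), two green (307,198; 314,255), bush (324,223), plug (339,248), two purple look-alikes, blue bin (251,155), tub (377,290), lever knob (335,160), key (389,205).

```bash
cat > h.py <<'E'
from cell import robot, kinematics, status, optics
import numpy as np, cv2
from scipy.spatial.transform import Rotation as Rn
def down(a):  # tool x axis at heading a, fingers close along heading a-90deg
    c,s=np.cos(a),np.sin(a)
    return Rn.from_matrix(np.array([[c,s,0],[s,-c,0],[0,0,-1.]])).as_rotvec()
def ray(p,u,v,z):
    d=p["R"].T@np.linalg.inv(p["intrinsics"])@[u,v,1]; o=-p["R"].T@p["t"]
    return (o+d*(z-o[2])/d[2])[:2]
def proj(p,X):
    x=p["intrinsics"]@(p["R"]@np.array(X)+p["t"]); return x[:2]/x[2]
def snap(name,f=None):
    p=optics.camera_params(name); im=optics.get_image(name)
    if f: cv2.imwrite(f"pics/{f}.png",im[:,:,::-1])
    return p,im
def blobs(im,colour,amin=8):
    h=cv2.cvtColor(im,cv2.COLOR_RGB2HSV).astype(int); H,S,V=h[...,0],h[...,1],h[...,2]
    m={"red":((H<5)|(H>174))&(S>140)&(V>90),"green":(abs(H-60)<14)&(S>110)&(V>70),"purple":(abs(H-140)<12)&(S>90),"yellow":(abs(H-29)<5)&(S>160)&(V>150)}[colour]
    n,l,s,c=cv2.connectedComponentsWithStats(m.astype(np.uint8))
    return [(c[i].round(1),s[i][4],s[i][:4]) for i in range(1,n) if s[i][4]>=amin]
E
python3 - <<'E'
from h import *
p=optics.camera_params("side"); q=optics.camera_params("scene")
A=lambda u,v,z:print(u,v,ray(p,u,v,z).round(3))
for u,v in [(269,186),(284,204),(295,226),(307,197),(314,253)]:A(u,v,.046)
A(324,220,.036);A(339,243,.034);print("knob");A(335,157,.121);print("key");A(389,203,.1)
print("bin rim");[A(*x,.067) for x in [(212,147),(277,128),(291,158),(222,183)]]
print("tub rim");[A(*x,.096) for x in [(319,281),(397,243),(437,291),(356,330)]]
print("box");[A(*x,.06) for x in [(313,158),(348,147),(382,178),(347,189)]]
print("can",ray(p,451,268,0))
for r in (.5,.55,.6,.65):
  for z in (.35,.45,.5):
    for a in (0,np.pi/2,np.pi,-np.pi/2):
      k=kinematics.ik([r,.0,z],down(a)); print(r,z,round(a,1),k is not None,end=";")
E
```

```text
269 186 [0.428 0.146]
284 204 [0.434 0.05 ]
295 226 [ 0.423 -0.046]
307 197 [0.505 0.047]
314 253 [ 0.423 -0.156]
324 220 [ 0.507 -0.052]
339 243 [ 0.501 -0.145]
knob
335 157 [0.62  0.091]
key
389 203 [ 0.656 -0.135]
bin rim
212 147 [0.334 0.399]
277 128 [0.569 0.409]
291 158 [0.535 0.22 ]
222 183 [0.303 0.198]
tub rim
319 281 [ 0.375 -0.276]
397 243 [ 0.592 -0.261]
437 291 [ 0.584 -0.417]
356 330 [ 0.383 -0.417]
box
313 158 [0.601 0.196]
348 147 [0.731 0.198]
382 178 [0.735 0.006]
347 189 [0.616 0.01 ]
can [ 0.72531808 -0.326527  ]
0.5 0.35 0 True;0.5 0.35 1.6 True;0.5 0.35 3.1 True;0.5 0.35 -1.6 True;0.5 0.45 0 True;0.5 0.45 1.6 True;0.5 0.45 3.1 True;0.5 0.45 -1.6 True;0.5 0.5 0 True;0.5 0.5 1.6 True;0.5 0.5 3.1 True;0.5 0.5 -1.6 True;0.55 0.35 0 True;0.55 0.35 1.6 True;0.55 0.35 3.1 True;0.55 0.35 -1.6 True;0.55 0.45 0 True;0.55 0.45 1.6 True;0.55 0.45 3.1 True;0.55 0.45 -1.6 True;0.55 0.5 0 True;0.55 0.5 1.6 True;0.55 0.5 3.1 True;0.55 0.5 -1.6 True;0.6 0.35 0 True;0.6 0.35 1.6 True;0.6 0.35 3.1 True;0.6 0.35 -1.6 True;0.6 0.45 0 True;0.6 0.45 1.6 True;0.6 0.45 3.1 True;0.6 0.45 -1.6 True;0.6 0.5 0 True;0.6 0.5 1.6 True;0.6 0.5 3.1 True;0.6 0.5 -1.6 True;0.65 0.35 0 True;0.65 0.35 1.6 True;0.65 0.35 3.1 True;0.65 0.35 -1.6 True;0.65 0.45 0 True;0.65 0.45 1.6 True;0.65 0.45 3.1 True;0.65 0.45 -1.6 True;0.65 0.5 0 True;0.65 0.5 1.6 True;0.65 0.5 3.1 True;0.65 0.5 -1.6 True;
```

```bash
python3 - <<'E'
from h import *
robot.move_pose([.5,.03,.45],down(np.pi))
p,im=snap("wrist","w1"); print(-p["R"].T@p["t"],p["R"].round(2).tolist(),p["intrinsics"][0,0],status.get_obs()["time"],status.get_obs()["qpos"])
for c in ("red","green","purple","yellow"):
    for b in blobs(im,c,20): print(c,b[0],b[1],ray(p,*b[0],.046).round(3))
E
```

```text
[0.41462122 0.0320617  0.59263818] [[-0.0, 1.0, 0.0], [0.94, 0.0, 0.33], [0.33, 0.0, -0.94]] 310.7959414032029 2.6417 [-0.86782372 -0.05759629  0.69809733  1.64873219  0.03737865  1.53774646
  1.40132729]
red [93.2 11.4] 611 [ 0.297 -0.316]
red [275.4  97.5] 263 [ 0.423 -0.042]
red [391.9 100.4] 193 [0.427 0.153]
red [332.4 103.2] 199 [0.431 0.054]
red [365.7 224.5] 236 [0.653 0.121]
green [207.5  95.4] 289 [ 0.42  -0.155]
green [334.7 147.9] 169 [0.506 0.059]
purple [240.4  34.5] 688 [ 0.329 -0.092]
purple [181.4  45. ] 766 [ 0.344 -0.187]
yellow [376.  206.9] 70 [0.617 0.139]
```

View pics/w1.png

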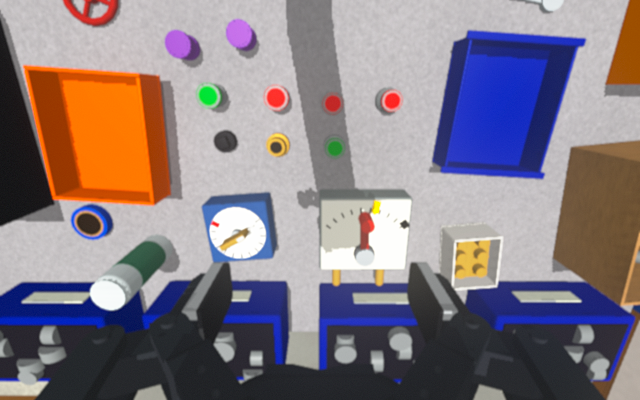

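Wrist view: lever knob (367,218), hinge (365,257), black off-block (405,224), yellow arrow (377,207), tub left, bin right. Closer look at lever and key.

```bash
python3 - <<'E'
from h import *
p=dict(np.load("w1.npz")) if 0 else optics.camera_params("wrist")
print("bin",[ray(p,*c,.067).round(3).tolist() for c in [(466,34),(584,40),(543,177),(434,172)]])
print("tub",[ray(p,*c,.096).round(3).tolist() for c in [(27,68),(158,77),(168,200),(52,202)]])
robot.move_pose([.62,-.02,.29],down(np.pi))
p,im=snap("wrist","w2"); np.savez("w2.npz",**p)
for c in ("red","yellow"):
    for b in blobs(im,c,20): print(c,b[0],b[1],b[2],ray(p,*b[0],.06).round(3))
E
python3 -c "
import cv2;i=cv2.imread('pics/w2.png')[40:340,60:560];cv2.imwrite('pics/w2c.png',cv2.resize(i,None,fx=1.6,fy=1.6,interpolation=2))"
```

```text
bin [[0.331, 0.253], [0.338, 0.433], [0.553, 0.422], [0.544, 0.231]]
tub [[0.381, -0.399], [0.393, -0.208], [0.587, -0.224], [0.591, -0.421]]
red [298.7   2. ] 46 [288   0  22   5] [ 0.446 -0.04 ]
red [379.6   6.2] 46 [372   0  22  10] [0.45  0.044]
red [386.4   1.3] 51 [379   0  16   4] [0.445 0.051]
red [471.    2.8] 45 [464   0  17   6] [0.447 0.14 ]
red [434.2 188.9] 1025 [422 165  33  58] [0.65  0.126]
red [204.8 185.7] 66 [199 182  12   9] [ 0.646 -0.162]
yellow [446.4 158.6] 192 [439 149  15  20] [0.611 0.136]
```

View pics/w2c.png

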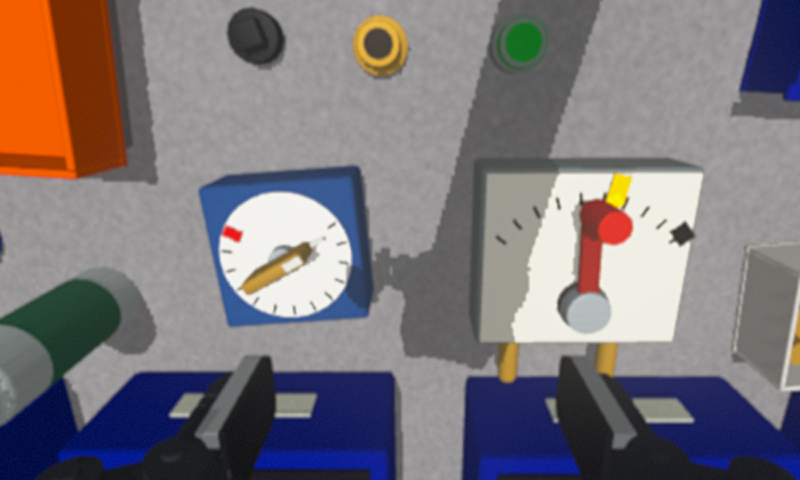

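Crop: hinge cap (587,312), knob top (615,227), off block (683,234), arrow (619,190); key wing (245,290)-(312,248) with pointer at upper right (322,239), red mark (232,234). Arm's lever about mid-range; key nearly run down.

```bash
python3 - <<'E'
from h import *
from scipy.optimize import least_squares
p=dict(np.load("w2.npz")); F=lambda u,v,z:ray(p,60+u/1.6,40+v/1.6,z)
C=np.array([F(*c,.06) for c in [(487,172),(702,172),(673,341),(480,340)]]);print("box",C.round(3).tolist(),C.mean(0))
T=np.array([F(*c,.06) for c in [(500,239),(516,224),(536,212),(559,204),(645,211),(661,223)]])
r=least_squares(lambda x:np.hypot(*(T-x[:2]).T)-x[2],[.7,.1,.09]).x;print("hinge fit",r)
k=F(615,227,.121);print("knob",k,"cap",F(587,312,.09)); ar=F(619,190,.06);bl=F(683,234,.06);print("arrow",ar,"block",bl)
for h in (r[:2],k+[.08,0]):
    print("h",h,[np.arctan2(*(x-h)[::-1]).round(3) for x in (k,ar,bl,*T)],np.hypot(*(k-h)))
D=np.array([F(*c,.06) for c in [(202,190),(359,180),(370,316),(229,325)]]);print("timer",D.round(3).tolist(),D.mean(0))
a,b=F(245,288,.102),F(312,246,.102);print("wing",a,b,(a+b)/2,np.arctan2(*(b-a)[::-1]),np.hypot(*(b-a)))
m=F(232,234,.06);print("mark",m,"dial",F(286,255,.06), "ptr",F(322,239,.064))
E
```

```text
box [[0.598, 0.036], [0.598, 0.197], [0.741, 0.2], [0.74, 0.037]] [0.6688334 0.117354 ]
hinge fit [0.70886572 0.11755264 0.09077958]
knob [0.62324166 0.11205153] cap [0.6991624  0.11259365]
arrow [0.61128951 0.13671814] block [0.64614507 0.19161134]
h [0.70886572 0.11755264] [np.float64(-3.077), np.float64(2.948), np.float64(2.273), np.float64(-2.273), np.float64(-2.46), np.float64(-2.654), np.float64(-2.856), np.float64(2.67), np.float64(2.484)] 0.08580058902991798
h [0.70324166 0.11205153] [np.float64(3.142), np.float64(2.88), np.float64(2.193), np.float64(-2.265), np.float64(-2.469), np.float64(-2.681), np.float64(-2.9), np.float64(2.586), np.float64(2.397)] 0.07999999999999996
timer [[0.611, -0.18], [0.604, -0.061], [0.717, -0.056], [0.726, -0.174]] [ 0.66450952 -0.11762725]
wing [ 0.67443121 -0.14113571] [ 0.64253683 -0.09062826] [ 0.65848402 -0.11588199] 2.134040953886296 0.05973485781698644
mark [ 0.64632332 -0.16171428] dial [ 0.66369817 -0.12090705] ptr [ 0.64914762 -0.09071614]
```

```bash
python3 - <<'E'
from h import *
H=np.array([.7045,.1175]); A=down(np.pi)
robot.move_pose([.624,.113,.17],A)
robot.move_straight([.624,.113,.088],A,feed=.08)
robot.grab(20)
o=status.get_obs();print(o["eef_pos"],o["opening"],o["force"].round(1) if hasattr(o["force"],"round") else o["force"])
for th in np.arange(3.1,2.15,-.08):
    c=robot.move_straight([*(H+.08*np.array([np.cos(th),np.sin(th)])),.088],A,feed=.06,contact_N=12)
    o=status.get_obs();print(round(th,2),c,np.round(o["eef_pos"],4),np.round(o["force"],1))
    if c: break
robot.open_gripper()
robot.move_straight([*o["eef_pos"][:2],.2])
e=o["eef_pos"]
robot.move_pose([.62,.06,.29],A)
p,im=snap("wrist","w3"); np.savez("w3.npz",**p)
print(status.get_obs()["time"])
for c in ("red","yellow"):
    for b in blobs(im,c,20): print(c,b[0],b[1],b[2],ray(p,*b[0],.06).round(3))
cv2.imwrite('pics/w3c.png',cv2.resize(im[60:300,180:500,::-1],None,fx=2.5,fy=2.5,interpolation=2))
E
```

```text
[0.6239818  0.11281454 0.08824697] 0.02332373383381654 [-1.1 -0.   2.1]
3.1 False [0.6233 0.1182 0.0882] [-2.7 -3.3  4.4]
3.02 False [0.6229 0.1235 0.0881] [-5.4 -4.8  6.1]
2.94 False [0.6238 0.1301 0.088 ] [-5.9 -4.1  6.3]
2.86 False [0.6253 0.1366 0.0879] [-5.8 -4.1  5.9]
2.78 False [0.6273 0.143  0.0878] [-4.8 -4.   6.5]
2.7 False [0.6301 0.1491 0.0878] [-5.1 -3.3  4.3]
2.62 False [0.6334 0.1548 0.0878] [-3.6 -3.1  3.9]
2.54 False [0.637  0.1602 0.0877] [-4.4 -3.   3.9]
2.46 False [0.6412 0.1655 0.0877] [-4.8 -4.9  3.5]
2.38 False [0.6458 0.1705 0.0876] [-2.5 -2.8  2.4]
2.3 False [0.6507 0.175  0.0877] [-2.9 -4.8  1.4]
2.22 False [0.6549 0.1784 0.0876] [-4.3 -5.5  3.6]
11.3917
red [228.6   2.6] 38 [219   0  18   5] [ 0.446 -0.032]
red [311.7   1.6] 64 [304   0  17   5] [0.445 0.054]
red [398.4   3.6] 45 [391   0  20   7] [0.447 0.144]
red [312.6   7.5] 46 [300   2  26   9] [0.45  0.055]
red [139.5 187.1] 64 [134 183  12   9] [ 0.646 -0.162]
red [410.8 209. ] 991 [372 190  67  41] [0.675 0.179]
yellow [380.2 156.1] 51 [376 152  10  10] [0.607 0.136]
```

View pics/w3c.png

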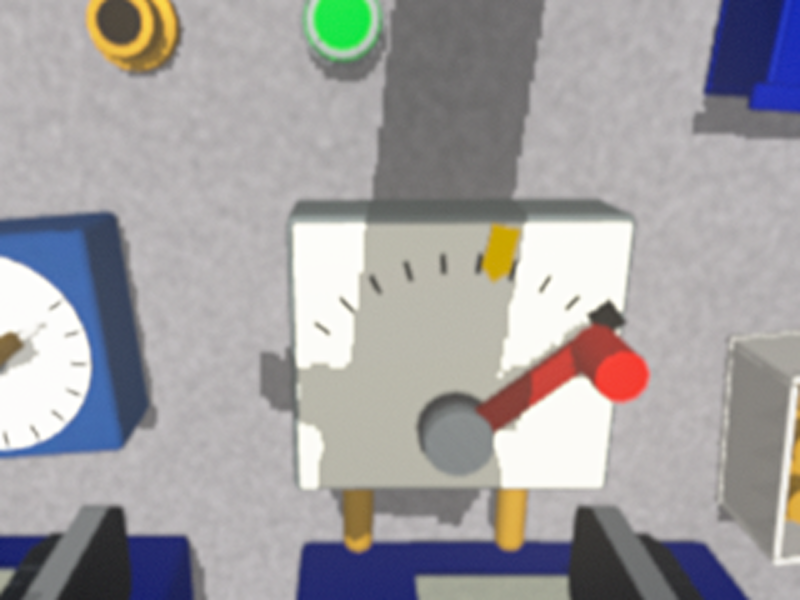

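```bash
python3 - <<'E'
from h import *
from scipy.optimize import least_squares
p=dict(np.load("w3.npz")); F=lambda u,v,z:ray(p,180+u/2.5,60+v/2.5,z)
T=np.array([F(*c,.06) for c in [(573,302),(545,284),(513,270),(480,263),(444,264),(408,271),(376,284),(348,305),(321,328)]])
def res(x):
    th=x[3]+.2*np.arange(1,10)
    return (T-x[:2]-x[2]*np.c_[np.cos(th),np.sin(th)]).ravel()
s=least_squares(res,[.704,.118,.09,2.22]);r=s.x;print(r,np.abs(s.fun).max())
k=F(622,374,.121);H=r[:2]
a1,a2=F(507,228,.06),F(494,278,.06)
ang=lambda x:np.arctan2(*(x-H)[::-1])
print("knob",k,np.hypot(*(k-H)),ang(k)-r[3]);print("arrow",a1,a2,[np.hypot(*(x-H)) for x in(a1,a2)],[ang(x)-r[3] for x in (a1,a2,(a1+a2)/2)],np.arctan2(*(a1-a2)[::-1])-r[3])
a,b=F(482,418,.076),F(577,352,.076); print("arm dir",np.arctan2(*(b-a)[::-1])-r[3])
np.save("hinge.npy",r)
E
```

```text
[0.70483866 0.11780543 0.08720023 2.24854694] 0.0008016500587838121
knob [0.65256359 0.17922278] 0.08065217739500398 0.02740773885373482
arrow [0.6006518  0.13832385] [0.62529115 0.13358124] [np.float64(0.10618807741639151), np.float64(0.08109674870178012)] [np.float64(0.6985954556719114), np.float64(0.6972667034276334), np.float64(0.6980200888006811)] 0.7028900263753224
arm dir -0.008782406753639282
```

Lever is at off (≈0.01 rad); arrow is at 0.70 rad. Now measure the bin and tub.

```bash
python3 - <<'E'
from h import *
A=down(np.pi); ims=[]
for n,x in (("bin",[.40,.32,.36]),("tub",[.45,-.32,.38])):
    robot.move_pose(x,A); p,im=snap("wrist"); np.savez(n+".npz",**p); ims.append(im[:,:,::-1])
cv2.imwrite("pics/bt.png",np.hstack([cv2.resize(i[:300,100:540],None,fx=.9,fy=.9) for i in ims]))
print(status.get_obs()["time"])
E
```

```text
15.0917
```

View pics/bt.png

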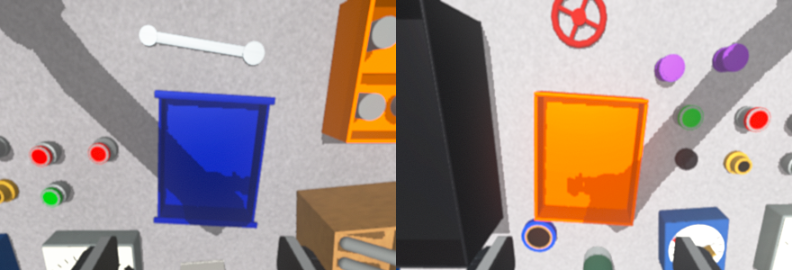

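```bash
cat > pick.py <<'E'
from h import *
A=down(np.pi)
def find(col,x,y,f=None):
    robot.move_pose([x,y,.2],A); p,im=snap("wrist",f)
    c=[ray(p,*b[0],.044) for b in blobs(im,col,60)]
    return min(c,key=lambda q:np.hypot(*(q-[x,y]))) if c else None
def bring(col,x,y,dst,floor,f=None):
    for t in range(3):
        q=find(col,x,y,f)
        if q is None: print("lost",col); return False
        print(col,"at",q.round(3),end=" ")
        q2=find(col,*q); q=q2 if q2 is not None else q; x,y=q
        robot.move_pose([*q,.11],A)
        robot.move_straight([*q,.013],A,feed=.1); robot.grab(50)
        g=status.get_obs()["opening"]
        robot.move_straight([*q,.2],A,feed=.2); o=status.get_obs()
        print("grip",round(g,4),round(o["opening"],4),end=" ")
        if o["opening"]<.025: robot.open_gripper(); continue
        robot.move_pose([*dst,.2],A); o1=status.get_obs()["opening"]
        robot.move_straight([*dst,floor+.018],A,feed=.15,contact_N=8)
        o=status.get_obs(); robot.open_gripper()
        robot.move_straight([*dst,.2],A,feed=.25)
        print("moved",round(o1,4),round(o["opening"],4),np.round(o["eef_pos"],3),"t",status.get_obs()["time"]); return o["opening"]>.025
E
python3 - <<'E'
from pick import *
for n,z,cs in (("bin",.067,[(157,91),(275,97),(257,227),(155,221)]),("tub",.096,[(140,92),(252,99),(237,225),(139,221)])):
    p=dict(np.load(n+".npz")); C=np.array([ray(p,100+u/.9,v/.9,z) for u,v in cs]); print(n,C.round(3).tolist(),C.mean(0))
    d=C[3]-C[0]+C[2]-C[1]; print(np.arctan2(d[1],d[0]))
    np.save(n+"c.npy",C.mean(0))
b=np.load("tubc.npy")
bring("red",.425,-.044,b+[0.05,0],.038)
E
```

```text
bin [[0.326, 0.26], [0.335, 0.436], [0.554, 0.424], [0.542, 0.246]] [0.43925064 0.34127811]
-0.05990849190006226
tub [[0.378, -0.401], [0.387, -0.238], [0.595, -0.25], [0.587, -0.417]] [ 0.48687895 -0.32634307]
-0.06489593850583739
red at [ 0.423 -0.041] grip 0.0388 0.0386 moved 0.0388 0.0394 [ 0.538 -0.327  0.057] t 23.3667
```

```bash
python3 - <<'E'
from pick import *
b=np.load("tubc.npy");c=np.load("binc.npy")
print(bring("red",.431,.054,b+[-.005,0],.038))
print(bring("red",.427,.150,b+[-.06,.0],.038))
print(bring("green",.506,.057,c+[.05,0],.005))
print(bring("green",.42,-.155,c+[-.04,0],.005))
E
```

```text
red at [0.432 0.054] grip 0.0397 0.0398 moved 0.04 0.04 [ 0.482 -0.327  0.057] t 32.0917
True
red at [0.427 0.153] grip 0.0402 0.0401 moved 0.04 0.0402 [ 0.428 -0.327  0.057] t 41.6083
True
green at [0.507 0.059] grip 0.0398 0.0398 moved 0.0397 0.0398 [0.49  0.342 0.024] t 50.35
True
green at [ 0.42  -0.154] grip 0.0389 0.039 moved 0.0389 0.0392 [0.4   0.342 0.024] t 63.775
True
```

```bash
python3 - <<'E'
from pick import *
robot.move_pose([.58,-.118,.26],A); p,im=snap("wrist"); np.savez("key.npz",**p)
cv2.imwrite("pics/key.png",cv2.resize(im[60:300,200:440,::-1],None,fx=2.5,fy=2.5,interpolation=2))
p2=optics.camera_params("scene"); im=optics.get_image("scene"); s=optics.get_image("side")
cv2.imwrite("pics/over.png",np.vstack([im[120:400,160:560,::-1],s[110:390,180:580,::-1]]))
print(status.get_obs()["qpos"])
for a in (2.134,2.134-np.pi,2.134+.8,2.134-2,2.134-4+2*np.pi): print(a,np.round(kinematics.ik([.662,-.118,.071],down(a)),2))
E
```

```text
[-0.48228133  0.30089648  0.73886574  1.73913714 -0.2174984   1.18600017
  1.89019316]
2.134 [-0.43  0.73  0.77  1.68 -0.59  0.98  1.11]
-1.0075926535897932 [-0.7   1.16  1.36  1.69 -1.18  1.33 -1.68]
2.934 [-0.37  0.69  0.66  1.67 -0.5   0.95  1.85]
0.1339999999999999 [-0.63  0.94  1.12  1.69 -0.93  1.14 -0.67]
4.417185307179587 [ 0.41  0.63 -0.39  1.63  0.28  0.94  2.76]
```

View pics/key.png

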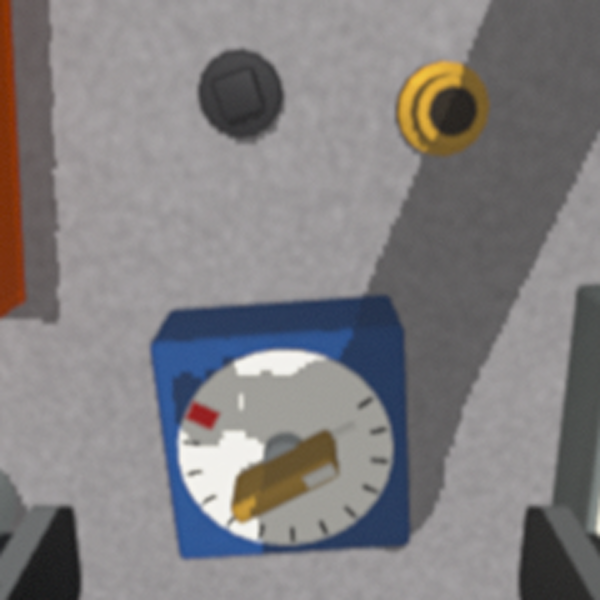

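View pics/over.png

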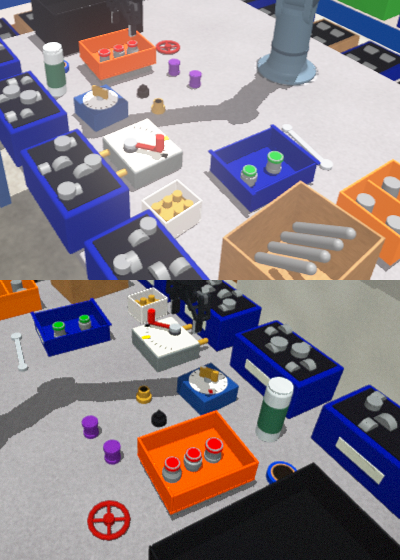

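```bash
python3 - <<'E'
from pick import *
p=dict(np.load("key.npz")); F=lambda u,v,z:ray(p,200+u/2.5,60+v/2.5,z)
a,b=F(240,512,.102),F(336,470,.102); K=(a+b)/2; h0=np.arctan2(*(b-a)[::-1]); D=F(286,447,.06); m=F(203,416,.06)
hm=np.arctan2(*(m-D)[::-1])
print(K,h0,np.hypot(*(b-a)),"dial",D,"mark",hm,"cw to go",(h0-hm)%(2*np.pi))
K=(K+D)/2
def turn(h,dang):
    robot.move_pose([*K,.15],down(h)); robot.move_straight([*K,.073],feed=.08); robot.grab(60)
    o=status.get_obs(); print("grip",o["opening"],o["qpos"][6]); m0=o["moment"][2]; done=0
    while done<dang:
        s=min(.3,dang-done); q=np.array(status.get_obs()["qpos"]) if done==0 else q
        q[6]-=s; robot.movej(list(q)); done+=s; o=status.get_obs()
        print(round(done,2),round(o["moment"][2]-m0,2),np.round(o["force"],1),round(o["opening"],4))
        if abs(o["moment"][2]-m0)>.9: break
    robot.open_gripper(); robot.move_straight([*K,.15]); return done
print(turn(h0,2.1),status.get_obs()["time"])
robot.move_pose([.58,-.118,.26],A); p,im=snap("wrist"); np.savez("key2.npz",**p)
cv2.imwrite("pics/key2.png",cv2.resize(im[160:300,240:380,::-1],None,fx=4,fy=4,interpolation=2))
E
```

```text
[ 0.66381995 -0.11949941] 2.0308716317782407 0.046798847436508736 dial [ 0.66311893 -0.12075609] mark -1.960894128577351 cw to go 3.991765760355592
grip 0.01023178039552182 1.0168706749232712
0.3 -0.26 [ 2.7  0.8 -2.1] 0.01
0.6 -0.26 [ 5.7  0.2 -2.7] 0.0103
0.9 -0.21 [ 7.8 -1.  -5.7] 0.0103
1.2 -0.23 [ 8.2 -1.7 -7.6] 0.0096
1.5 -0.25 [10.1 -2.6 -7.6] 0.0098
1.8 -0.2 [11.5 -4.6 -9.9] 0.01
2.1 -0.21 [11.6 -4.6 -9.7] 0.0101
2.1 72.525
```

View pics/key2.png

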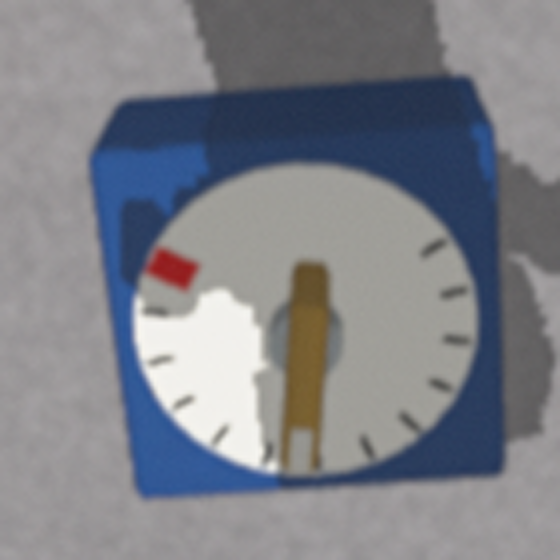

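```bash
python3 - <<'E'
from pick import *
K=np.array([.6635,-.1201]); h=2.0309-2.1+np.pi
robot.move_pose([*K,.15],down(h)); robot.move_straight([*K,.073],feed=.08); robot.grab(60)
o=status.get_obs(); q=np.array(o["qpos"]); print("grip",o["opening"],q[6]); m0=o["moment"][2]; done=0
while done<2.3:
    s=.3 if done<1.4 else .06; q[6]-=s; robot.movej(list(q)); done+=s; o=status.get_obs()
    print(round(done,2),round(o["moment"][2]-m0,2),np.round(o["force"],1),round(o["opening"],4))
    if abs(o["moment"][2]-m0)>.8: break
robot.open_gripper(); robot.move_straight([*K,.15])
robot.move_pose([.58,-.05,.28],A); p,im=snap("wrist"); np.savez("key3.npz",**p)
cv2.imwrite("pics/key3.png",cv2.resize(im[120:300,220:500,::-1],None,fx=2.8,fy=2.8,interpolation=2)); print(status.get_obs()["time"])
E
```

```text
grip 0.010036865868356061 1.118836381940052
0.3 -0.23 [-0.8 -0.1  1. ] 0.0101
0.6 -0.21 [ 0.4  0.7 -0.2] 0.0102
0.9 -0.2 [ 4.2  1.7 -0.8] 0.01
1.2 -0.24 [ 4.2  2.6 -2.7] 0.0102
1.5 -0.2 [ 5.7  3.4 -3.6] 0.0097
1.56 -0.21 [ 5.1  2.4 -4.2] 0.01
1.62 -0.18 [ 6.1  2.9 -4.4] 0.0103
1.68 -0.21 [ 5.6  1.9 -4.4] 0.0099
1.74 -0.21 [ 7.3  2.6 -5.1] 0.01
1.8 -0.18 [ 7.6  2.6 -4.9] 0.01
1.86 -0.22 [ 6.9  2.7 -5.9] 0.01
1.92 -0.21 [ 7.4  1.7 -5.2] 0.0101
1.98 0.62 [ 8.7  1.9 -4.9] 0.0097
2.04 1.72 [ 8.   1.2 -5.2] 0.0102
84.5083
```

View pics/key3.png

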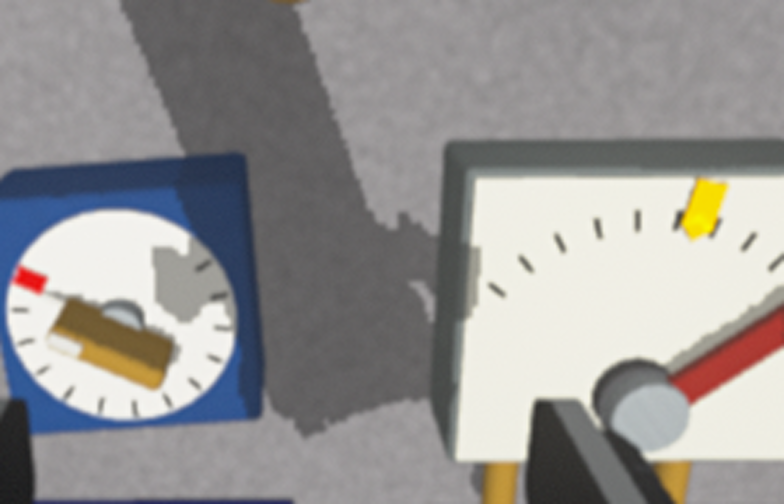

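The key is at its stop with its pointer on the red mark. I'll check that the fittings are still in place by numbers, then set the lever.

```bash
python3 - <<'E'
from pick import *
p,im=snap("side")
for c,z in (("red",.084),("green",.051)):
    print(c,[ray(p,*b[0],z).round(3).tolist() for b in blobs(im,c,25)])
r=np.load("hinge.npy"); H=r[:2]
P=lambda th:H+.0795*np.array([np.cos(r[3]+th),np.sin(r[3]+th)])
k=P(.01)
robot.move_pose([*k,.17],A); robot.move_straight([*k,.088],A,feed=.08); robot.grab(20)
o=status.get_obs(); print(o["opening"],o["eef_pos"])
for th in np.append(np.arange(.08,.69,.08),.70):
    robot.move_straight([*P(th),.088],A,feed=.06)
o=status.get_obs();e=np.array(o["eef_pos"]);print(np.round(e,4),np.arctan2(*(e[:2]-H)[::-1])-r[3],np.round(o["force"],1))
robot.open_gripper(); robot.move_straight([*e[:2],.2],A)
robot.move_pose([.62,.06,.29],A); p,im=snap("wrist"); np.savez("w4.npz",**p)
cv2.imwrite('pics/w4c.png',cv2.resize(im[60:300,180:500,::-1],None,fx=2.5,fy=2.5,interpolation=2));print(status.get_obs()["time"])
E
```

```text
red [[0.668, 0.178], [0.539, -0.327], [0.525, -0.344], [0.484, -0.326], [0.473, -0.342], [0.429, -0.327], [0.419, -0.342], [0.25, -0.388]]
green [[0.153, 1.242], [0.488, 0.334], [0.399, 0.333]]
0.023194221753551934 [0.65443027 0.17839342 0.08825968]
[0.6208 0.1388 0.0882] 0.6484083017479896 [-8.   7.9  5.1]
91.7833
```

View pics/w4c.png

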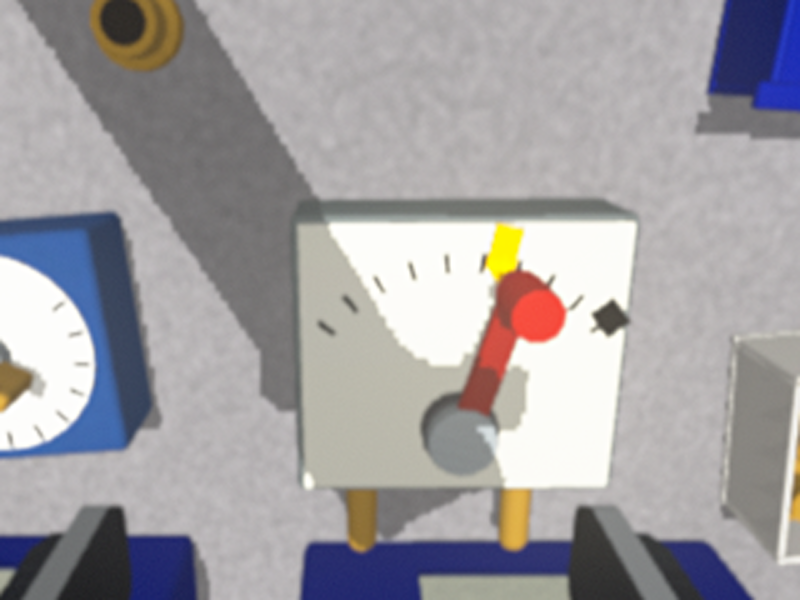

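```bash
cat > lv.py <<'E'
from h import *
def lever(p,k,arm):
    F=lambda u,v,z:ray(p,180+u/2.5,60+v/2.5,z); r=np.load("hinge.npy")
    k=F(*k,.121); a,b=F(*arm[0],.08),F(*arm[1],.08)
    print("knob",k,np.hypot(*(k-r[:2])),np.arctan2(*(k-r[:2])[::-1])-r[3],"arm",np.arctan2(*(b-a)[::-1])-r[3])
E
python3 -c "
from lv import *
lever(dict(np.load('w4.npz')),(538,316),((475,407),(506,330)))"
```

```text
knob [0.62685393 0.13930112] 0.0808930292081249 0.6240848198624995 arm 0.5837807977684562
```

```bash
python3 - <<'E'
from pick import *
r=np.load("hinge.npy"); H=r[:2]
P=lambda th:H+.0795*np.array([np.cos(r[3]+th),np.sin(r[3]+th)])
k=P(.63)
robot.move_pose([*k,.17],A); robot.move_straight([*k,.088],A,feed=.08); robot.grab(20)
for th in (.68,.73,.785):
    robot.move_straight([*P(th),.088],A,feed=.06)
robot.sleep(.3)
o=status.get_obs();e=np.array(o["eef_pos"]);print(np.round(e,4),np.arctan2(*(e[:2]-H)[::-1])-r[3],np.round(o["force"],1))
robot.open_gripper(); robot.move_straight([*e[:2],.2],A)
robot.move_pose([.62,.06,.29],A); p,im=snap("wrist"); np.savez("w5.npz",**p)
cv2.imwrite('pics/w5c.png',cv2.resize(im[60:300,180:500,::-1],None,fx=2.5,fy=2.5,interpolation=2))
E
```

```text
[0.6245 0.1284 0.0882] 0.7619404067707101 [-2.1  4.6  0.6]
```

View pics/w5c.png

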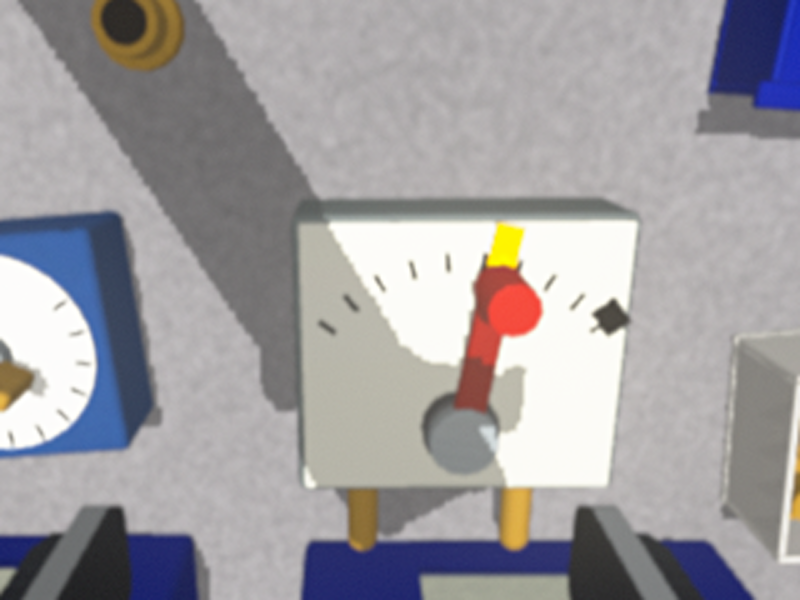

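```bash
python3 -c "
from lv import *
p=dict(np.load('w5.npz'));r=np.load('hinge.npy')
lever(p,(515,309),((472,408),(488,330)))
for th in (.65,.7,.75,.8):
  d=np.array([np.cos(r[3]+th),np.sin(r[3]+th)])
  f=lambda q:((proj(p,q)-[180,60])*2.5).round(0)
  print(th,f([*(r[:2]+.08*d),.121]),'arm edges z.08 at 25,60mm',[f([*(r[:2]+s*d+t*np.array([-d[1],d[0]])),.08]) for s in(.025,.06) for t in (-.008,.008)])
"
```

```text
knob [0.6241765  0.12912913] 0.08145311727707358 0.7535729130032234 arm 0.7550859269427215
0.65 [533. 316.] arm edges z.08 at 25,60mm [array([495., 400.]), array([464., 393.]), array([517., 334.]), array([485., 327.])]
0.7 [524. 314.] arm edges z.08 at 25,60mm [array([493., 399.]), array([461., 393.]), array([511., 332.]), array([478., 326.])]
0.75 [515. 312.] arm edges z.08 at 25,60mm [array([490., 398.]), array([458., 394.]), array([505., 331.]), array([472., 326.])]
0.8 [506. 311.] arm edges z.08 at 25,60mm [array([488., 397.]), array([456., 394.]), array([499., 329.]), array([466., 326.])]
```

```bash
python3 - <<'E'
from pick import *
r=np.load("hinge.npy"); H=r[:2]
P=lambda th:H+.0795*np.array([np.cos(r[3]+th),np.sin(r[3]+th)])
k=P(.755)
robot.move_pose([*k,.17],A); robot.move_straight([*k,.088],A,feed=.08); robot.grab(20)
for th in (.72,.69):
    robot.move_straight([*P(th),.088],A,feed=.06)
robot.sleep(.3)
o=status.get_obs();e=np.array(o["eef_pos"]);print(np.arctan2(*(e[:2]-H)[::-1])-r[3],np.round(o["force"],1))
robot.open_gripper(); robot.move_straight([*e[:2],.2],A)
robot.move_pose([.62,.06,.29],A); p,im=snap("wrist"); np.savez("w6.npz",**p)
s=optics.get_image("side")
a=cv2.resize(im[120:240,300:460,::-1],None,fx=4,fy=4,interpolation=2)
cv2.imwrite('pics/w6c.png',a); cv2.imwrite('pics/fin.png',s[:,:,::-1]); print(status.get_obs()["time"])
E
```

```text
0.7164245517821799 [-3.9 -5.   6.1]
102.6417
```

View pics/w6c.png

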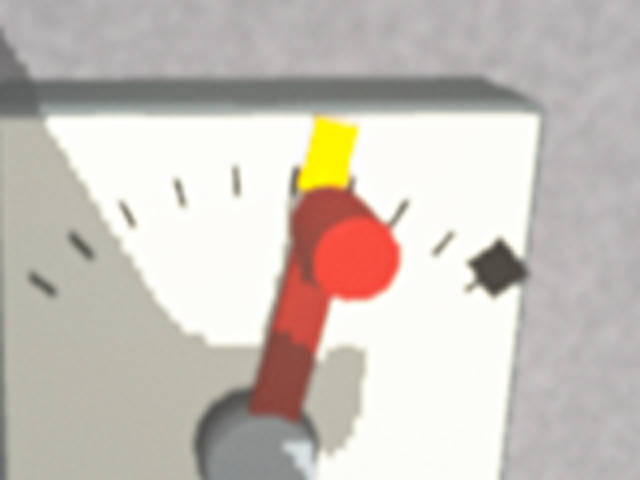

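View pics/fin.png

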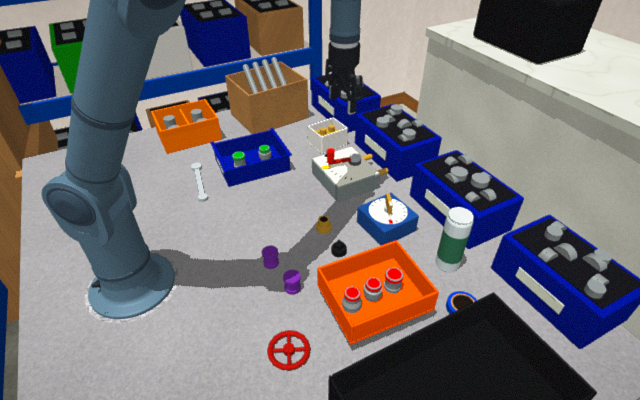

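The lever now reads about 0.70 rad, in line with the yellow arrow. All five fittings are in their containers and the key is fully wound.

```bash
python3 -c "
from h import *
print(robot.sign_off())"
```

```text
the job is handed in; nothing more can be done
None
```

I handed the job in, though sign-off returned no verdict: lever off first, two green fittings in the bin, three red in the tub, timer wound to its stop, and the lever then set within about 0.03 rad of the yellow arrow by camera estimate.

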